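# Kit a colour-test tray: white tile under the tube rack, indicator bottle beside it

## Task

Kit the green tray for a colour test: first lay the white ceramic tile flat in its ribbed nest on the tray floor, and then stand the white tube rack over it like a bridge, both feet fully down in their pockets. Also stand the orange bottle upright on the floor of the tray's open bay, beside the green-capped bottle. Set the three things down gently rather than dropping them, and leave the green-capped bottle, the beaker and the calculator as they are.

Things in the scene. Friction and masses are not known exactly. Their poses are not given: they have to be found in the camera images.
- tray: Green plastic tray, does not move, 190 x 290 mm (x, y), walls 22 mm high and 5 mm thick, floor 4 mm thick. Origin: centre of its underside; y along its length, z up. Its -y part is the nest for tile and rack, framed by dark green ribs 5 mm high; its +y part (y from 14 to 140 mm, x from -90 to 90 mm) is the plain open bay for bottles.
- tray_nest (a point): Centre of the nest on the tray floor, at (0, -60, 4) mm in the tray, axes as the tray's. Tile and rack are both centred here, long side (y) along tray y, either way round. Ribs give 3 mm play round tile and rack feet: cross ribs 48 to 54 mm (between tile end and foot) and 68 to 74 mm from the centre in y; tile stops only near its corners (x 33 to 39, y 34 to 48 mm), so its sides' middles are free.
- tray_bay (a point): Point on the bay's floor at (-40, 78) mm in the tray: free spot in the open bay. The green-capped bottle stands about 100 mm away in the bay's +x part.
- tile: White glazed ceramic tile with six shallow grey dimples, 60 x 90 x 10 mm (x, y, z), 0.12 kg, loose, lying flat on the bench. Origin: centre of its underside. Can be gripped across its 60 mm width (along its x) at its middle.
- rack: Empty white plastic tube rack, a bridge open at front and back, 70 x 130 x 70 mm (x, y, z), 0.14 to 0.19 kg, standing loose. Origin: centre of its underside, at foot level. Deck with a row of holes along y: 50 mm wide (x), 114 mm long, 56 to 70 mm above the feet; grip it across x at its middle. End panels 70 mm (x) x 8 mm, centred 61 mm from the middle in y; their lower edges are the feet.
- orange_bottle: Orange dropper bottle with a red cap and short pointed spout, upright on the bench, rigid. Round body 44 mm in diameter up to 50 mm high, cap 26 mm in diameter from 57 to 69 mm, spout tip at 88 mm; 0.05 to 0.11 kg. Origin: centre of its underside, z up.
- green_bottle: Bystander: pale bottle with a green cap, same shape as the orange one, already in the tray bay. Origin: centre of its underside.
- beaker: Bystander: empty glass beaker, 60 mm in diameter, 75 mm high, on the bench among the parts. Origin: centre of its underside.
- calculator: Bystander: black desk calculator, 80 x 140 x 15 mm (x, y, z), lying flat on the bench far side. Origin: centre of its underside.
Mind the look-alikes: they are no part of the job. There is more than one size of the orange_bottle; the one meant has the size given above. What is meant by the tile is not turquoise, and is the larger of those in its own colour.

How it is judged:
By the outcome, as a careful person would: the job done as asked, in the order asked, and still so for the second after the job is handed in, with the robot touching nothing.
It also fails if it takes over 72 s, if anything falls off the work surface, if the arm or the gripper's body presses on something with over 40 N, if the wrist force passes 120 N, or if a joint passes its speed limit or range.

## Robot

A 7-joint arm with a two-finger parallel gripper is mounted at the origin on the work surface. World frame = base frame: x ahead of the robot, y to its left, z up, the work surface at z = 0. Lengths are in m, angles in degrees, forces in N, time in s.
With the tool pointing down it reaches from about 0.4 to 0.85 m from the base axis. Payload 4.5 kg.
Tool frame: the origin (TCP) lies midway between the tips of the shut fingers; the grasp point (between the pads) lies 19 mm behind it (bot.grip_point_offset is the distance from the TCP to the grasp point, in m); z points along the fingers, x is the direction in which the jaws open and shut, and the axes are right-handed (so a half turn about z gives the same grasp; the last joint's range is limited). The gripper opens to 85 mm and grips with 20 to 120 N. Pads are 22 mm wide; open, the fingers measure 114 mm over their backs; the gripper's body (76 mm by 85 mm) begins 54 mm behind the grasp point. The pads swing forward as they close: fully open they stand 13 mm farther back than shut.
Start: joints at [72.468, 39.483, -11.15, 89.685, 9.013, 51.709, -12.324], TCP at [0.208, -0.589, 0.231] pointing down, gripper open.
Joint ranges: [-172.22, 172.22], [-26.19, 119.32], [-84.43, 86.54], [7.71, 146.69], [-57.33, 237.33], [2.42, 119.75], [-152.13, 152.13]. Speed limits (degrees/s): [147.25, 147.25, 180, 180, 180, 180, 180].

## Interface

Orientations are given as a 3x3 rotation matrix whose columns are the frame's x, y, z axes.
In Python, from cell import bot, viewer gives the robot as it stands. The module is installed in compiled form; this text tells all that it offers.
- The arm moves only by the tool drive_tool, never from a script. Its argument "motion" is a list of rows, each an object with "slide": the shift along the tool's x, y, z in m, a list of three; "dr": the turn, a rotation vector about the tool's x, y, z in degrees, a list of three. In form: [{"slide": [x, y, z], "dr": [ax, ay, az]}, ...]. A call has 1 to 20 rows; each row shifts and turns the commanded pose from where the row before left it, along the tool's axes as they then stand; what a row does not reach is not made up. A row lasts 1/8 s, in which the tool goes at most 62.5 mm and 10.7 degrees, less where a joint would pass 70% of its speed; a pose out of reach is approached as far as the arm can. A call is refused whole if a number of a shift passes 0.0625 or a number of a turn 10.7, either way. A call with a gripper value outside its range is refused whole. "claw" is the gripper command: -1 is fully open, 1 is shut, values between are in proportion, set as the call begins (left out, the last holds). The fingers move at their own pace and stop on an object; "grip_force" is the grip in N (left out, the last holds). Time passes only in rows, so rows that do not move let the fingers close. It gives the time, the measured TCP pose, the force and the opening at its end, in the units of the state.
- bot.state(): the state, without advancing time (a new reading comes with each control period).
- viewer.read_camera(name): name is "scene" or "side" or "wrist"; returns a dict with "color" (480x640x3 uint8, red, green, blue), "depth" (480x640 float32, m along the optical axis (not along the pixel's ray), 0 where there is no reading), "fx", "fy", "cx", "cy" (pixels), "camera_from_world" (4x4, takes a point from world to camera coordinates); the wrist camera has in their place "mount" (4x4, takes a point from camera to tool coordinates, whose origin is the TCP and whose axes are the tool frame's). Camera axes: x right, y up, looking along -z (the intrinsics and any distortion apply to the point x, -y, -z); pixel columns grow to the right and rows downward; lengths in m; the calibration is good to about 2 mm. A picture is of the moment at which its call begins: read the wrist's pose just before it.
- bot.hand_in(): hands the job in, once; it reports no verdict.
The state is a dict: "time_s": time; "joints": joint angles; "joint_vel": joint speeds; "effort": joint torques, N m; "tool_pos": TCP position; "tcp_rot": TCP orientation; "contact_force": force on the tool from outside, world axes, zero at the start; "moment": the same for the moment, N m; "grip_width": finger opening in m.
Only numpy, scipy, OpenCV 4.12 (cv2) and the standard library are available. Lean on these libraries where they do the work, as an engineer would, in place of code of your own. Each camera call takes 0.05 s, during which the arm holds its last target. There are 200 camera calls.

## Working session

There is one attempt and no reset: what is moved stays moved. The work goes in short steps, Python scripts to look and compute and a tool call to move; the robot and the scene stay as the last step left them, time stands still between calls to the robot, and variables do not carry over. Pictures are saved under pics/ and viewed, about 8 in all and at most 12, crops included, and the job is handed in when it is done.

Besides the shell and the picture viewer there is one more tool, called after ">>>" by a JSON object that holds its "op" and its "data", one argument or row to a line. drive_tool: Moves the arm, as the interface text tells. Its arguments: {"type":"object","properties":{"motion":{"type":"array"},"claw":{"type":"number"},"grip_force":{"type":"number"}},"required":["motion"]}

```bash
mkdir -p pics; cat > h.py <<'E'
import numpy as np, cv2, json
from cell import bot, viewer
def grab(n):
    s=bot.state(); c=viewer.read_camera(n)
    if n=="wrist":
        T=np.eye(4); T[:3,:3]=np.array(s["tcp_rot"]); T[:3,3]=s["tool_pos"]
        c["W"]=T@np.array(c["mount"])
    else: c["W"]=np.linalg.inv(np.array(c["camera_from_world"]))
    return c
def pts(c):
    """world points per pixel from depth"""
    d=c["depth"]; v,u=np.mgrid[:480,:640]
    P=np.stack([(u-c["cx"])/c["fx"]*d,-(v-c["cy"])/c["fy"]*d,-d,np.ones_like(d)],-1)
    return (P@c["W"].T)[...,:3]
def ray(c,u,v,z):
    D=c["W"][:3,:3]@np.array([(u-c["cx"])/c["fx"],-(v-c["cy"])/c["fy"],-1]); o=c["W"][:3,3]
    return o+D*(z-o[2])/D[2]
def save(c,n): cv2.imwrite(f"pics/{n}.png",c["color"][...,::-1])
E
python3 - <<'E'
from h import *
for n in ["scene","side"]:
    c=grab(n); save(c,n+"0"); print(n,c["W"].round(3).tolist(),[k for k in c],(c["depth"]>0).mean())
    np.savez(n+"0.npz",**{k:v for k,v in c.items()})
print(bot.state())
E
```

```text
scene [[0.52, -0.528, 0.672, 1.276], [0.854, 0.326, -0.405, -0.553], [-0.006, 0.784, 0.62, 0.724], [0.0, 0.0, 0.0, 1.0]] ['color', 'depth', 'fx', 'fy', 'cx', 'cy', 'camera_from_world', 'W'] 0.9959049479166666
side [[-0.926, 0.249, -0.285, 0.19], [-0.378, -0.645, 0.664, 0.715], [-0.018, 0.722, 0.691, 0.898], [0.0, 0.0, 0.0, 1.0]] ['color', 'depth', 'fx', 'fy', 'cx', 'cy', 'camera_from_world', 'W'] 0.99607421875
{'time_s': 0.1, 'joints': array([ 72.46677803,  39.52912132, -11.14463879,  89.74047408,
         9.01092012,  51.71240306, -12.32306446]), 'joint_vel': array([ 0.04833479, -0.05013411, -0.1018029 , -0.21784086, -0.00110917,
       -0.03981928,  0.04867303]), 'effort': array([-3.82203740e-03, -5.40591609e+01, -1.27176326e+00, -1.58983684e+01,
        9.36733821e-03,  4.42985373e-03,  1.65247724e-05]), 'tool_pos': array([ 0.20806914, -0.58869492,  0.23054867]), 'tcp_rot': array([[ 3.33381134e-01, -9.42791885e-01, -6.93744450e-04],
       [-9.42790521e-01, -3.33381835e-01,  1.60818843e-03],
       [-1.74746880e-03,  1.17916009e-04, -9.99998466e-01]]), 'contact_force': array([-0.27001977,  0.68006373, -0.80920992]), 'moment': array([ 0.05783776, -0.02672027, -0.00797432]), 'grip_width': 0.08548727124080481}
```

View pics/scene0.png

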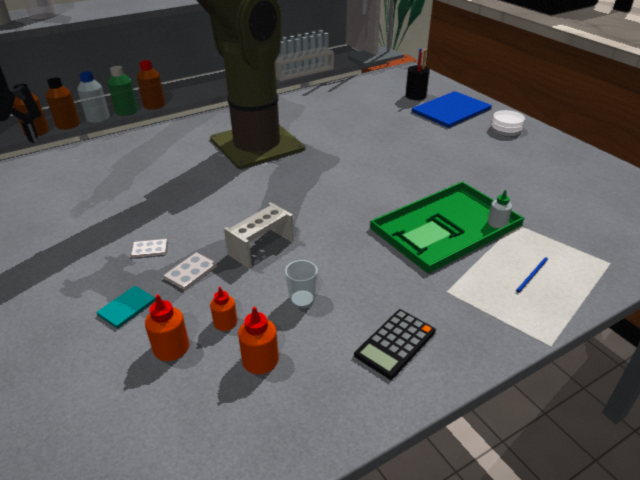

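View pics/side0.png

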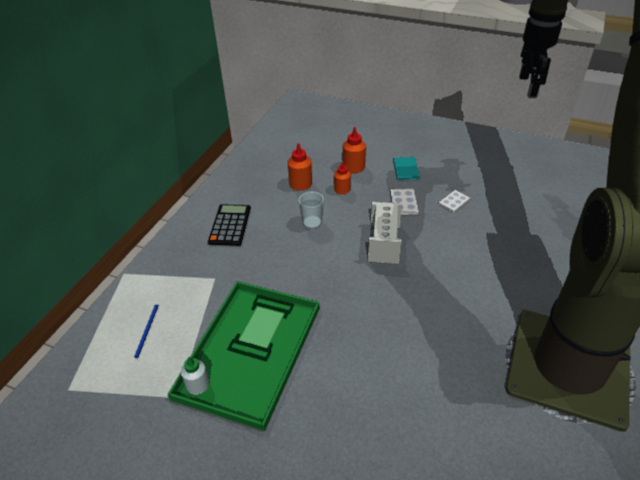

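Scene view: larger white tile at (190,270), a smaller one at (150,248), rack at (260,233), orange bottles at (168,330), (223,310) and (258,342), beaker at (302,283), tray at (447,225). The side view shows the same things. Next I'll measure them from depth.

```bash
python3 - <<'E'
from h import *
for n in ["scene0","side0"]:
    c=dict(np.load(n+".npz")); P=pts(c); col=c["color"]; hsv=cv2.cvtColor(col,cv2.COLOR_RGB2HSV)
    H,S,V=[hsv[...,i].astype(int) for i in range(3)]
    z=P[...,2]; reg=(P[...,0]>0.1)&(P[...,0]<1.1)&(abs(P[...,1])<0.7)&(z<0.12)
    fl=reg&(abs(z)<.02)&(S<60); print(n,"bench z",np.median(z[fl]),z[fl].std())
    masks=dict(orange=((H<14)|(H>172))&(S>170)&(V>80),white=(S<45)&(V>135)&(z>0.004),teal=(H>80)&(H<100)&(S>120),green=(H>50)&(H<75)&(S>150))
    for k,m in masks.items():
        m=(m&reg).astype(np.uint8)
        if k=="orange": m=cv2.dilate(m,np.ones((3,3)))
        N,L,st,ce=cv2.connectedComponentsWithStats(m)
        for i in range(1,N):
            if st[i,4]<120: continue
            q=P[L==i]; q=q[(q[:,2]>0.002)&(q[:,2]<.12)]
            if len(q)<50: continue
            r=cv2.minAreaRect((q[:,:2]*1000).astype(np.float32))
            print(k,st[i,4],"px",ce[i].round(0),"med",np.median(q,0).round(3),"z",np.percentile(q[:,2],[2,50,99]).round(3),"rect",[np.round(a,1) for a in r])
E
```

```text
scene0 bench z 0.001031312517401961 0.002789403099778879
orange 972 px [223. 310.] med [ 0.607 -0.355  0.046] z [0.003 0.046 0.084] rect [array([ 562.9, -341.2]), array([ 47. , 114.8]), np.float64(75.2)]
orange 2178 px [166. 331.] med [ 0.62  -0.459  0.066] z [0.003 0.066 0.114] rect [array([ 552.9, -449. ]), array([ 69.4, 162.9]), np.float64(82.6)]
orange 2155 px [258. 343.] med [ 0.725 -0.342  0.069] z [0.005 0.069 0.114] rect [array([ 671., -320.]), array([ 68., 144.]), np.float64(69.8)]
white 565 px [507. 121.] med [0.32 0.65 0.04] z [0.015 0.04  0.045] rect [array([307. , 660.2]), array([79. , 94.2]), np.float64(89.5)]
white 786 px [257. 222.] med [ 0.431 -0.202  0.071] z [0.068 0.071 0.074] rect [array([ 395.1, -206.9]), array([139.5, 133.2]), np.float64(15.2)]
white 442 px [149. 247.] med [ 0.311 -0.404  0.009] z [0.006 0.009 0.011] rect [array([ 307.5, -404.1]), array([73.3, 59.2]), np.float64(65.8)]
white 847 px [189. 269.] med [ 0.43  -0.357  0.011] z [0.008 0.011 0.014] rect [array([ 424.8, -355.5]), array([70. , 91.1]), np.float64(23.7)]
white 250 px [302. 298.] med [ 0.6
[... 904 characters left out ...]
[454. 200.] med [ 0.308 -0.401  0.007] z [0.004 0.007 0.011] rect [array([ 308.3, -401.4]), array([74.8, 47.3]), np.float64(66.1)]
white 210 px [311. 218.] med [ 0.604 -0.177  0.033] z [0.01  0.033 0.075] rect [array([ 615.3, -194.6]), array([35.3, 59.4]), np.float64(39.2)]
white 210 px [193. 373.] med [0.624 0.307 0.056] z [0.051 0.056 0.062] rect [array([630.9, 301.6]), array([42.6, 32.1]), np.float64(31.2)]
teal 488 px [406. 168.] med [ 0.458 -0.489  0.009] z [0.004 0.009 0.013] rect [array([ 461.5, -494.6]), array([ 59.7, 103.4]), np.float64(23.1)]
green 11109 px [247. 356.] med [0.572 0.212 0.005] z [0.002 0.005 0.072] rect [array([579.6, 191.7]), array([191. , 294.7]), np.float64(3.1)]
```

```bash
cat >> h.py <<'E'
def go(p,yaw=None,s=None):
    """print slide in current tool axes to world TCP point p, the tilt+yaw turn wanted (tool x at world angle yaw deg), mod 180"""
    from scipy.spatial.transform import Rotation as Ro
    s=s or bot.state(); R=np.array(s["tcp_rot"]); d=R.T@(np.array(p)-s["tool_pos"])
    n=int(np.ceil(np.linalg.norm(d)/.055)); 
    print("slide mm",(d*1000).round(1),"rows",n,"per row",(d/n).round(4))
    y=np.degrees(np.arctan2(R[1,0],R[0,0])); print("yaw",y.round(2),"tool z",R[:,2].round(4),"j",np.round(s["joints"],0))
    if yaw is not None:
        e=(yaw-y+90)%180-90
        a=np.radians(y+e); x=np.array([np.cos(a),np.sin(a),0]); T=np.stack([x,np.cross([0,0,-1],x),[0,0,-1]],1)
        rv=np.degrees(Ro.from_matrix(R.T@T).as_rotvec()); print("turn rv",rv.round(2),"rows",np.ceil(abs(rv).max()/10))
E
python3 -c "
from h import *
go([.43,-.28,.35],23.7)"
```

```text
slide mm [-217.3 -312.1 -119.1] rows 8 per row [-0.0272 -0.039  -0.0149]
yaw -70.53 tool z [-7.0e-04  1.6e-03 -1.0e+00] j [ 72.  40. -11.  90.   9.  52. -12.]
turn rv [8.000e-02 8.000e-02 8.577e+01] rows 9.0
```

>>> {"op": "drive_tool", "data": {
  "motion": [
    {"slide":[-0.0272,-0.039,-0.0149],"dr":[0,0,0]},
    {"slide":[-0.0272,-0.039,-0.0149],"dr":[0,0,0]},
    {"slide":[-0.0272,-0.039,-0.0149],"dr":[0,0,0]},
    {"slide":[-0.0272,-0.039,-0.0149],"dr":[0,0,0]},
    {"slide":[-0.0272,-0.039,-0.0149],"dr":[0,0,0]},
    {"slide":[-0.0272,-0.039,-0.0149],"dr":[0,0,0]},
    {"slide":[-0.0272,-0.039,-0.0149],"dr":[0,0,0]},
    {"slide":[-0.0272,-0.039,-0.0149],"dr":[0,0,0]},
    {"slide":[0,0,0],"dr":[0,0,-10.45]},
    {"slide":[0,0,0],"dr":[0,0,-10.45]},
    {"slide":[0,0,0],"dr":[0,0,-10.45]},
    {"slide":[0,0,0],"dr":[0,0,-10.45]},
    {"slide":[0,0,0],"dr":[0,0,-10.45]},
    {"slide":[0,0,0],"dr":[0,0,-10.45]},
    {"slide":[0,0,0],"dr":[0,0,-10.45]},
    {"slide":[0,0,0],"dr":[0,0,-10.45]},
    {"slide":[0,0,0],"dr":[0,0,-10.45]},
    {"slide":[0,0,0],"dr":[0,0,0]}
  ],
  "claw": -1
}}

```text
time_s: 2.35
tool_pos: [0.4296, -0.2801, 0.3501]
tcp_rot: [[0.918, 0.397, -0.001], [0.397, -0.918, 0.001], [-0.0, -0.001, -1.0]]
contact_force: [-0.3, 0.0, 0.4]
grip_width: 0.0853
```

```bash
python3 - <<'E'
from h import *
c=grab("wrist"); save(c,"w1"); np.savez("w1.npz",**c); print(c["W"].round(3).tolist()); s=bot.state(); print(s["time_s"],s["tool_pos"],s["contact_force"])
E
```

```text
[[0.918, -0.381, -0.113, 0.401], [0.397, 0.88, 0.26, -0.215], [0.0, -0.283, 0.959, 0.492], [0.0, 0.0, 0.0, 1.0]]
2.4 [ 0.42964281 -0.28017893  0.35017063] [-0.10567524  0.0027181  -0.29544898]
```

View pics/w1.png

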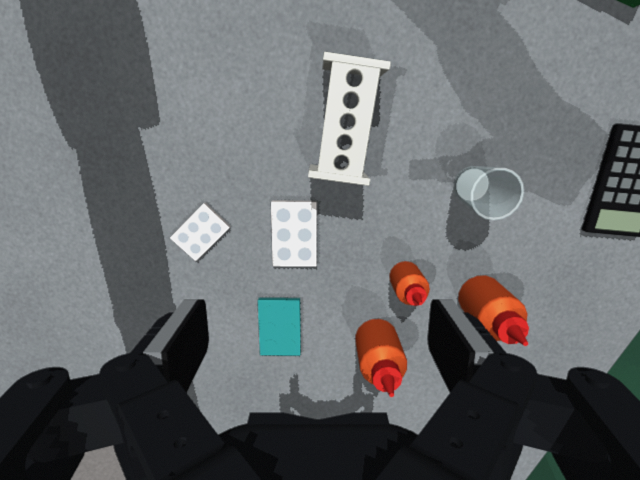

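Wrist view: tile at (294,234), rack at (349,119) with its end panels visible, the small orange bottle at (408,283), and the beaker at (490,193). Now for precise poses.

```bash
cat > meas.py <<'E'
from h import *
def rect(c,box,z,smax=45,vmin=150,hsvrange=None):
    """min-area rect of the white blob in pixel box cast on plane z -> centre(mm), long-side angle, sizes"""
    hsv=cv2.cvtColor(c["color"],cv2.COLOR_RGB2HSV); m=np.zeros((480,640),np.uint8); a,b,e,f=box
    w=hsv[b:f,a:e]; m[b:f,a:e]=(w[...,1]<smax)&(w[...,2]>vmin)
    cn=max(cv2.findContours(m,0,cv2.CHAIN_APPROX_NONE)[0],key=cv2.contourArea)[:,0]
    q=np.array([ray(c,u,v,z)[:2]*1000 for u,v in cn],np.float32)
    (x,y),(w,h),g=cv2.minAreaRect(q); 
    if w>h: w,h,g=h,w,g+90
    return (round(x,1),round(y,1)),"short axis angle",round((g+90)%180-90,2),(round(w,1),round(h,1))
E
python3 - <<'E'
from meas import *
c=dict(np.load("w1.npz")); P=pts(c)
print("tile",rect(c,(262,190,325,280),.010))
print("rack",rect(c,(290,30,400,200),.070))
# rack z, orange
print("rack deck z",np.median(P[85:160,325:340,2][P[85:160,325:340,2]>.05]), "tile z",np.median(P[215:255,285:303,2]))
hsv=cv2.cvtColor(c["color"],cv2.COLOR_RGB2HSV); m=(((hsv[...,0]<14)|(hsv[...,0]>172))&(hsv[...,1]>150)&(hsv[...,2]>70))
b=np.zeros_like(m); b[255:310,380:435]=m[255:310,380:435]
q=P[b]; red=b&((hsv[...,0]<4)|(hsv[...,0]>172))
print("zmax",np.percentile(q[:,2],[50,95,99,100]))
from scipy.optimize import least_squares
bd=q[(q[:,2]>.012)&(q[:,2]<.046)]
f=least_squares(lambda p:np.hypot(bd[:,0]-p[0],bd[:,1]-p[1])-.022,[.595,-.355],loss="soft_l1",f_scale=.002); print("bottle w",len(bd),f.x,f.cost)
cp=q[(q[:,2]>.059)&(q[:,2]<.067)]; f=least_squares(lambda p:np.hypot(cp[:,0]-p[0],cp[:,1]-p[1])-.013,[.595,-.355],loss="soft_l1",f_scale=.002); print("cap",len(cp),f.x,f.cost)
tip=q[q[:,2]>.08]; print("tip",tip.mean(0) if len(tip) else 0)
for n in ["scene0","side0"]:
    c=dict(np.load(n+".npz")); P=pts(c); hsv=cv2.cvtColor(c["color"],cv2.COLOR_RGB2HSV)
    m=(((hsv[...,0]<14)|(hsv[...,0]>172))&(hsv[...,1]>150)&(hsv[...,2]>70))
    q=P[m]; q=q[np.hypot(q[:,0]-.595,q[:,1]+.357)<.035]
    bd=q[(q[:,2]>.012)&(q[:,2]<.046)]
    f=least_squares(lambda p:np.hypot(bd[:,0]-p[0],bd[:,1]-p[1])-.022,[.595,-.355],loss="soft_l1",f_scale=.002); print(n,len(bd),f.x,f.cost)
    print("rack top rect",n, rect(c,(215,195,300,270) if n=="scene0" else (360,195,410,240),.070))
E
```

```text
tile ((426.5, -356.6), 'short axis angle', 23.4, (60.5, 90.6))
rack ((428.4, -198.6), 'short axis angle', 15.29, (71.2, 130.2))
rack deck z 0.06962013306472109 tile z 0.009727088029927111
zmax [0.05235123 0.07571961 0.0881946  0.49247132]
bottle w 332 [ 0.59278687 -0.35272157] 1.9462479390246535e-05
cap 66 [ 0.59288954 -0.35272483] 1.1021635713562297e-05
tip [ 0.54165337 -0.31595269  0.19090243]
scene0 315 [ 0.59381581 -0.35032722] 0.0001370071903683203
rack top rect scene0 ((428.4, -196.2), 'short axis angle', 15.53, (68.8, 130.3))
side0 170 [ 0.59243757 -0.35042423] 0.00025033477118847024
rack top rect side0 ((423.0, -214.2), 'short axis angle', 15.55, (86.5, 161.3))
```

```bash
python3 -c "
from h import *
go([.4265,-.3566,.06],23.4)"
```

```text
slide mm [-33.   69.1 290.1] rows 6 per row [-0.0055  0.0115  0.0484]
yaw 23.31 tool z [-6.e-04  5.e-04 -1.e+00] j [ 52.  26. -38.  98.  18.  62.  32.]
turn rv [-0.04  0.02 -0.09] rows 1.0
```

>>> {"op": "drive_tool", "data": {
  "motion": [
    {"slide":[-0.0055,0.0115,0.0484],"dr":[0,0,0]},
    {"slide":[-0.0055,0.0115,0.0484],"dr":[0,0,0]},
    {"slide":[-0.0055,0.0115,0.0484],"dr":[0,0,0]},
    {"slide":[-0.0055,0.0115,0.0484],"dr":[0,0,0]},
    {"slide":[-0.0055,0.0115,0.0484],"dr":[0,0,0]},
    {"slide":[-0.0055,0.0115,0.0484],"dr":[0,0,0]},
    {"slide":[0,0,0.02],"dr":[0,0,0]},
    {"slide":[0,0,0.02],"dr":[0,0,0]},
    {"slide":[0,0,0.01],"dr":[0,0,0]},
    {"slide":[0,0,0.006],"dr":[0,0,0]},
    {"slide":[0,0,0.003],"dr":[0,0,0]},
    {"slide":[0,0,0],"dr":[0,0,0]}
  ],
  "claw": -0.65,
  "grip_force": 30
}}

```text
time_s: 3.9
tool_pos: [0.4274, -0.3568, 0.0015]
tcp_rot: [[0.917, 0.399, 0.0], [0.399, -0.917, -0.001], [0.0, 0.001, -1.0]]
contact_force: [0.3, 0.5, 0.1]
grip_width: 0.0701
```

```bash
python3 -c "
from h import *
go([.4265,-.3566,-.002],23.4)
c=grab('wrist'); save(c,'w2'); print(bot.state()['contact_force'])"
```

```text
slide mm [-0.8 -0.5  3.5] rows 1 per row [-0.0008 -0.0005  0.0035]
yaw 23.5 tool z [ 5.e-04 -5.e-04 -1.e+00] j [ 45.  56. -18. 109.  42.  22.  19.]
turn rv [ 0.04 -0.01  0.1 ] rows 1.0
[0.37805751 0.22869223 1.58968047]
```

View pics/w2.png

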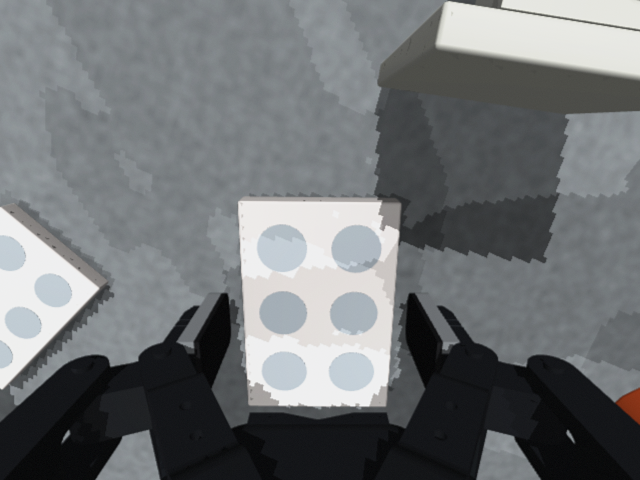

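Tile sits centred between the pads (x 240–400 px, pads at 225 and 410). Lower 3 mm and close.

>>> {"op": "drive_tool", "data": {
  "motion": [
    {"slide":[-0.0005,0,0.003],"dr":[0,0,0]},
    {"slide":[0,0,0],"dr":[0,0,0]}
  ]
}}

```text
time_s: 4.2
tool_pos: [0.4266, -0.3568, -0.0019]
tcp_rot: [[0.917, 0.399, -0.0], [0.399, -0.917, -0.0], [-0.0, 0.0, -1.0]]
contact_force: [0.2, -0.2, 0.5]
grip_width: 0.0705
```

>>> {"op": "drive_tool", "data": {
  "motion": [
    {"slide":[0,0,0],"dr":[0,0,0]},
    {"slide":[0,0,0],"dr":[0,0,0]},
    {"slide":[0,0,0],"dr":[0,0,0]},
    {"slide":[0,0,0],"dr":[0,0,0]}
  ],
  "claw": 1,
  "grip_force": 40
}}

```text
time_s: 4.7
tool_pos: [0.4268, -0.3568, -0.0015]
tcp_rot: [[0.917, 0.399, 0.0], [0.399, -0.917, -0.0], [0.0, 0.0, -1.0]]
contact_force: [-1.2, 1.4, 5.8]
grip_width: 0.0588
```

>>> {"op": "drive_tool", "data": {
  "motion": [
    {"slide":[0,0,-0.005],"dr":[0,0,0]},
    {"slide":[0,0,-0.025],"dr":[0,0,0]},
    {"slide":[0,0,-0.04],"dr":[0,0,0]},
    {"slide":[0,0,-0.05],"dr":[0,0,0]},
    {"slide":[0,0,-0.06],"dr":[0,0,0]},
    {"slide":[0,0,-0.06],"dr":[0,0,0]},
    {"slide":[0,0,-0.06],"dr":[0,0,5.0]},
    {"slide":[0,0,-0.04],"dr":[0,0,5.0]},
    {"slide":[0,0,-0.02],"dr":[0,0,5.0]},
    {"slide":[0,0,0],"dr":[0,0,5.0]}
  ]
}}

```text
time_s: 5.95
tool_pos: [0.4274, -0.3569, 0.36]
tcp_rot: [[0.998, 0.059, 0.003], [0.059, -0.998, -0.002], [0.003, 0.002, -1.0]]
contact_force: [0.2, -0.3, -1.9]
grip_width: 0.0586
```

```bash
python3 -c "
from h import *
go([.58,.04,.38],3.3); print(bot.state()['grip_width'])"
```

```text
slide mm [ 175.7 -387.2  -20.4] rows 8 per row [ 0.022  -0.0484 -0.0026]
yaw 3.36 tool z [ 0.0028 -0.0021 -1.    ] j [ 55.  29. -33.  90.  16.  66.  22.]
turn rv [ 0.13 -0.15  0.06] rows 1.0
0.0585909179111291
```

>>> {"op": "drive_tool", "data": {
  "motion": [
    {"slide":[0.022,-0.0484,-0.0026],"dr":[0,0,0]},
    {"slide":[0.022,-0.0484,-0.0026],"dr":[0,0,0]},
    {"slide":[0.022,-0.0484,-0.0026],"dr":[0,0,0]},
    {"slide":[0.022,-0.0484,-0.0026],"dr":[0,0,0]},
    {"slide":[0.022,-0.0484,-0.0026],"dr":[0,0,0]},
    {"slide":[0.022,-0.0484,-0.0026],"dr":[0,0,0]},
    {"slide":[0.022,-0.0484,-0.0026],"dr":[0,0,0]},
    {"slide":[0.022,-0.0484,-0.0026],"dr":[0,0,0]},
    {"slide":[0,0,0],"dr":[0,0,0]},
    {"slide":[0,0,0],"dr":[0,0,0]},
    {"slide":[0,0,0],"dr":[0,0,0]}
  ]
}}

```text
time_s: 7.32
tool_pos: [0.5783, 0.0384, 0.3786]
tcp_rot: [[0.998, 0.059, -0.001], [0.059, -0.998, -0.002], [-0.001, 0.001, -1.0]]
contact_force: [1.1, -0.4, -1.6]
grip_width: 0.0586
```

```bash
python3 - <<'E'
from h import *
c=grab("wrist"); save(c,"w3"); np.savez("w3.npz",**c); s=bot.state(); print(s["time_s"],s["tool_pos"],s["tcp_rot"].round(4).tolist(),s["grip_width"])
E
```

```text
7.375 [0.57839836 0.03858599 0.37871312] [[0.9983, 0.0588, -0.0005], [0.0588, -0.9983, -0.0012], [-0.0006, 0.0012, -1.0]] 0.05873214541599455
```

View pics/w3.png

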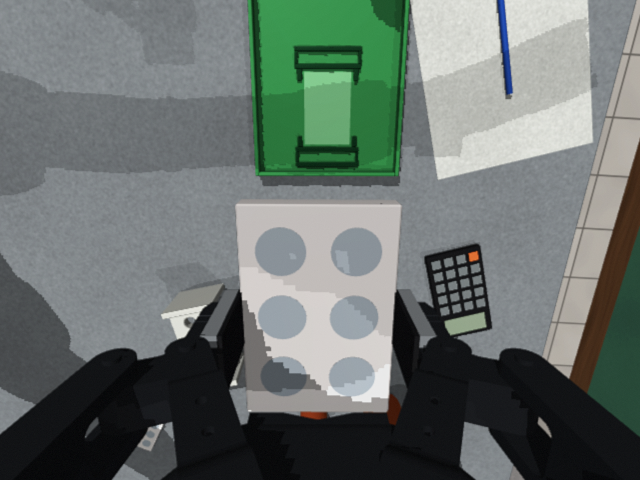

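The nest is clear: dark ribs from (295,45) to (360,165), light patch centred at (327,108). The tile hangs straight in the jaws. Measuring both.

```bash
python3 - <<'E'
from meas import *
c=dict(np.load("w3.npz")); P=pts(c); hsv=cv2.cvtColor(c["color"],cv2.COLOR_RGB2HSV)
H,S,V=[hsv[...,i].astype(int) for i in range(3)]
def rc(m,z,name):
    cn=np.argwhere(m)[:,::-1]; q=np.array([ray(c,u,v,z)[:2]*1000 for u,v in cn],np.float32)
    (x,y),(w,h),g=cv2.minAreaRect(q); 
    if w>h: w,h,g=h,w,g+90
    print(name,m.sum(),(round(x,1),round(y,1)),round((g+90)%180-90,2),(round(w,1),round(h,1)))
def big(m,k=1):
    N,L,st,ce=cv2.connectedComponentsWithStats(m.astype(np.uint8)); o=1+np.argsort(-st[1:,4])[:k]; return np.isin(L,o)
box=np.zeros((480,640),bool); box[35:170,285:368]=1
g=(H>45)&(H<80)&(S>60)
dark=g&box&(V<70); print("V pct",np.percentile(V[g&box],[5,20,40,60,80,95]))
rc(big(dark,2),.0085,"ribs")
light=g&box&(S<165)&(V>90); rc(big(light),.004,"patch")
t=np.zeros((480,640),np.uint8); t[195:420,225:410]=1
zt=np.median(P[270:290,300:330,2]); print("tile top z",zt, "corners z",[P[a,b,2].round(4) for a,b in [(212,250),(212,390),(300,300),(400,262),(400,375)]])
m=(t>0)&(S<60)&(V>110)&(abs(P[...,2]-zt)<.006); rc(big(m),zt,"tile")
q=P[big(m)]; A=np.c_[q[:,:2],np.ones(len(q))]; print("tile plane slope",np.linalg.lstsq(A,q[:,2],rcond=None)[0])
# tray rim corners: outline of green cast at rim 22mm
gg=big(g&(V>25)); gg[180:]=0; ys=np.arange(20,165,4)
L=[];Rr=[]
for v in ys:
    u=np.flatnonzero(gg[v]); L.append(ray(c,u[0],v,.022)[:2]*1000); Rr.append(ray(c,u[-1],v,.022)[:2]*1000)
for n,e in(("L",L),("R",Rr)):
    e=np.array(e); f=np.polyfit(e[:,1],e[:,0],1); print(n,"x at y=131:",np.polyval(f,131).round(1),"angle",-np.degrees(np.arctan(f[0])).round(2),"res",np.std(e[:,0]-np.polyval(f,e[:,1])).round(2))
E
```

```text
V pct [ 42.  86. 119. 146. 169. 183.]
ribs 1865 (584.8, 127.7) 3.37 (83.6, 150.9)
patch 7681 (583.3, 134.0) 3.37 (111.9, 164.6)
tile top z 0.3896571538012342 corners z [np.float64(0.3904), np.float64(0.39), np.float64(0.3902), np.float64(0.39), np.float64(0.3903)]
tile 31075 (577.7, 38.9) 3.08 (59.6, 90.9)
tile plane slope [-0.00094546 -0.0040082   0.39039994]
L x at y=131: 489.6 angle 3.28 res 0.36
R x at y=131: 678.9 angle 3.23 res 0.36
```

```bash
python3 - <<'E'
from h import *
c=dict(np.load("w3.npz")); V=cv2.cvtColor(c["color"],cv2.COLOR_RGB2HSV)[...,2].astype(np.float32)
iW=np.linalg.inv(c["W"]); a=np.radians(3.3); ex=np.array([np.cos(a),np.sin(a),0]); ey=np.array([-np.sin(a),np.cos(a),0]); O=np.array([.5843,.131,0])
def samp(x,y,z):
    p=O+ex*x+ey*y+[0,0,z]; q=iW[:3,:3]@p+iW[:3,3]; u=c["cx"]+c["fx"]*q[0]/-q[2]; v=c["cy"]-c["fy"]*q[1]/-q[2]
    return cv2.remap(V,np.float32([[u]]),np.float32([[v]]),1)[0,0]
ys=np.arange(-.095,.085,.001)
for z in (.009,.022):
    pr=np.array([np.mean([samp(x,y,z) for x in np.arange(-.025,.026,.005)]) for y in ys])
    d=np.diff(pr); print("z",z,[(round(1000*ys[i]+.5),int(d[i])) for i in range(len(d)) if abs(d[i])>9])
xs=np.arange(-.1,.1,.001)
for y0 in (.051,-.051,.071,-.071):
    pr=np.array([np.mean([samp(x,y0+e,.009) for e in (-.001,0,.001)]) for x in xs]); d=np.diff(pr); print("x prof y",y0,[(round(1000*xs[i]+.5),int(d[i])) for i in range(len(d)) if abs(d[i])>12 and abs(xs[i])<.06])
E
```

```text
z 0.009 [(-88, 18), (-86, 21), (-86, 11), (-83, -14), (-82, -19), (-81, -10), (-78, -15), (-77, -19), (-76, -13), (-69, 15), (-68, 23), (-67, 17), (-58, -21), (-57, -18), (-56, -13), (-55, -9), (-49, 17), (-48, 23), (-47, 26), (-46, 21), (-45, 19), (-44, 9), (42, -13), (43, -37), (44, -41), (45, -27), (46, -15), (47, -28), (48, 9), (52, 11), (53, 29), (54, 38), (62, -10), (63, -24), (64, -18), (65, -11), (66, -23), (67, -15), (69, 9), (72, 14), (73, 32), (74, 28), (75, 10)]
z 0.022 [(-86, 19), (-84, 23), (-81, -16), (-80, -21), (-76, -23), (-75, -14), (-74, -10), (-68, 12), (-67, 24), (-66, 18), (-65, 10), (-57, -22), (-56, -19), (-55, -13), (-54, -9), (-48, 21), (-47, 26), (-46, 24), (-45, 21), (-44, 20), (41, -24), (42, -48), (43, -33), (44, -14), (45, -26), (51, 27), (52, 42), (60, -12), (61, -24), (62, -18), (63, -10), (64, -27), (65, -10), (70, 21), (71, 33), (72, 25)]
x prof y 0.051 [(-43, -13), (-42, -39), (-41, -26), (42, 18), (43, 44), (44, 22)]
x prof y -0.051 [(-43, -19), (-42, -23), (-41, -18), (41, 20), (42, 22), (43, 19)]
x prof y 0.071 [(-43, -17), (-42, -27), (-41, -19), (42, 23), (43, 27), (44, 18)]
x prof y -0.071 [(-43, -19), (-42, -21), (-41, -17), (42, 13), (43, 31), (44, 20)]
```

```bash
python3 -c "
from h import *
go([.5851,.1308,.09],3.5)"
```

```text
slide mm [ 12.3 -92.  288.6] rows 6 per row [ 0.002  -0.0153  0.0481]
yaw 3.37 tool z [-5.0e-04 -1.2e-03 -1.0e+00] j [ 11.  30. -34.  84.  17.  71. -22.]
turn rv [ 0.07  0.03 -0.13] rows 1.0
```

>>> {"op": "drive_tool", "data": {
  "motion": [
    {"slide":[0.002,-0.015,0.048],"dr":[0,0,0]},
    {"slide":[0.002,-0.015,0.048],"dr":[0,0,0]},
    {"slide":[0.002,-0.016,0.048],"dr":[0,0,0]},
    {"slide":[0.002,-0.016,0.048],"dr":[0,0,0]},
    {"slide":[0.002,-0.015,0.048],"dr":[0,0,0]},
    {"slide":[0.002,-0.015,0.048],"dr":[0,0,0]},
    {"slide":[0,0,0.03],"dr":[0,0,-0.1]},
    {"slide":[0,0,0.025],"dr":[0,0,0]},
    {"slide":[0,0,0.01],"dr":[0,0,0]},
    {"slide":[0,0,0],"dr":[0,0,0]},
    {"slide":[0,0,0],"dr":[0,0,0]},
    {"slide":[0,0,0],"dr":[0,0,0]}
  ]
}}

```text
time_s: 8.88
tool_pos: [0.5858, 0.1332, 0.0269]
tcp_rot: [[0.998, 0.063, 0.002], [0.063, -0.998, 0.001], [0.002, -0.0, -1.0]]
contact_force: [0.3, 0.3, -1.4]
grip_width: 0.0586
```

```bash
python3 - <<'E'
from h import *
go([.5851,.1308,.003],3.5); print(bot.state()["contact_force"])
c=grab("wrist"); save(c,"w4"); np.savez("w4.npz",**c)
E
```

```text
slide mm [-0.9  2.4 23.9] rows 1 per row [-0.0009  0.0024  0.0239]
yaw 3.6 tool z [ 1.8e-03  6.0e-04 -1.0e+00] j [ -6.  55. -20. 101.  35.  30. -45.]
turn rv [-0.03 -0.11  0.1 ] rows 1.0
[ 0.32003106  0.2823561  -1.40358298]
```

View pics/w4.png

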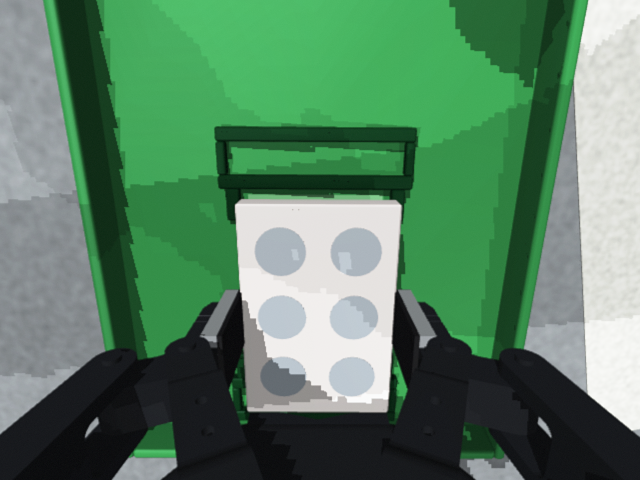

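The tile is just above the nest; the far rib frame shows at rows 127–187, columns 215–417. Check alignment against it from this close view.

```bash
cat > prof.py <<'E'
from meas import *
def mk(c,O,ang):
    V=cv2.cvtColor(c["color"],cv2.COLOR_RGB2GRAY).astype(np.float32); iW=np.linalg.inv(c["W"]); a=np.radians(ang)
    ex=np.array([np.cos(a),np.sin(a),0]); ey=np.array([-np.sin(a),np.cos(a),0])
    def line(x,y,z):
        x,y=np.broadcast_arrays(x,y); p=np.array([*O,0])+x[...,None]*ex+y[...,None]*ey+[0,0,z]
        q=p@iW[:3,:3].T+iW[:3,3]; return cv2.remap(V,np.float32(c["cx"]-c["fx"]*q[...,0]/q[...,2]),np.float32(c["cy"]+c["fy"]*q[...,1]/q[...,2]),1)
    return line
def edges(t,p,th):
    d=np.diff(p); return [(round(float(1000*(t[i]+t[1]/2-t[0]/2)),1),int(d[i])) for i in range(1,len(d)-1) if abs(d[i])>th and abs(d[i])>=abs(d[i-1]) and abs(d[i])>abs(d[i+1])]
E
python3 - <<'E'
from prof import *
c=dict(np.load("w4.npz")); P=pts(c)
l=mk(c,(.5846,.131),3.3); y=np.arange(.04,.085,.0005); x=np.arange(-.055,.055,.0005)
print("y",edges(y,l(np.arange(-.025,.026,.005)[:,None],y[None],.009).mean(0),3))
for yy in (.051,.071): print("x",yy,edges(x,l(x[None],np.array([yy-.001,yy,yy+.001])[:,None],.009).mean(0),3))
w=np.arange(-.11,.11,.0005); print("wall",edges(w,l(w[None],np.array([.06,.07,.08])[:,None],.022).mean(0),8))
zt=np.median(P[270:290,300:330,2]); print("top",zt,rect(c,(225,190,410,420),zt,60,110))
E
```

```text
y [(40.7, -34), (42.7, -13), (44.8, -44), (47.2, -13), (53.3, 34), (59.8, 3), (63.8, -15), (66.8, -26), (67.8, 11), (72.8, 39), (74.3, 5)]
x 0.051 [(-50.2, -5), (-42.2, -33), (41.3, 38)]
x 0.071 [(-42.2, -48), (41.3, 43)]
wall [(-94.8, -24), (-93.2, 8), (-90.8, -32), (-76.2, 19), (-38.7, -32), (-34.2, 18), (33.8, -15), (37.8, 26), (79.8, -29), (88.8, 19), (93.8, 29), (96.3, 22), (98.8, 17), (101.3, 16)]
top 0.0379596773815294 ((585.3, 133.9), 'short axis angle', 3.4, (59.8, 91.1))
```

>>> {"op": "drive_tool", "data": {
  "motion": [
    {"slide":[-0.0012,0.0035,0.006],"dr":[0,0,0]},
    {"slide":[0,0,0.004],"dr":[0,0,0]},
    {"slide":[0,0,0],"dr":[0,0,0]},
    {"slide":[0,0,0],"dr":[0,0,0]}
  ]
}}

```text
time_s: 9.43
tool_pos: [0.584, 0.1297, 0.0158]
tcp_rot: [[0.998, 0.063, -0.0], [0.063, -0.998, 0.0], [-0.0, -0.0, -1.0]]
contact_force: [-0.4, 0.1, -0.8]
grip_width: 0.0586
```

```bash
python3 - <<'E'
from prof import *
go([.5848,.1297,.003],3.5); print(bot.state()["contact_force"])
c=grab("wrist"); P=pts(c); save(c,"w5")
l=mk(c,(.5846,.131),3.3); y=np.arange(.04,.085,.0005); x=np.arange(-.055,.055,.0005)
print("y",edges(y,l(np.arange(-.025,.026,.005)[:,None],y[None],.009).mean(0),3))
for yy in (.051,.071): print("x",yy,edges(x,l(x[None],np.array([yy-.001,yy,yy+.001])[:,None],.009).mean(0),3))
zt=np.median(P[270:290,300:330,2]); print("top",zt,rect(c,(225,190,410,420),zt,60,110))
E
```

```text
slide mm [ 0.8  0.  12.8] rows 1 per row [0.0008 0.     0.0128]
yaw 3.63 tool z [-1.e-04  1.e-04 -1.e+00] j [ -6.  56. -20. 101.  36.  29. -46.]
turn rv [-0.01  0.    0.13] rows 1.0
[-0.37205036  0.05391815 -0.82267877]
y [(41.2, -11), (44.8, -47), (47.2, -13), (53.3, 39), (55.3, 3), (63.8, -13), (66.8, -29), (67.8, 12), (71.8, -3), (72.8, 43), (74.3, 6)]
x 0.051 [(-48.2, -8), (-42.2, -37), (22.3, 3), (41.3, 31)]
x 0.071 [(-42.2, -53), (41.3, 42)]
top 0.026943006901492816 ((583.5, 130.4), 'short axis angle', 3.42, (59.8, 91.1))
```

>>> {"op": "drive_tool", "data": {
  "motion": [
    {"slide":[0.0006,0.0002,0.004],"dr":[0,0,0]},
    {"slide":[0,0,0.004],"dr":[0,0,0]},
    {"slide":[0,0,0.002],"dr":[0,0,0]},
    {"slide":[0,0,0.001],"dr":[0,0,0]},
    {"slide":[0,0,0],"dr":[0,0,0]},
    {"slide":[0,0,0],"dr":[0,0,0]}
  ]
}}

```text
time_s: 10.22
tool_pos: [0.5847, 0.1294, 0.005]
tcp_rot: [[0.998, 0.063, 0.0], [0.063, -0.998, 0.0], [0.0, -0.0, -1.0]]
contact_force: [0.4, -0.0, -1.1]
grip_width: 0.0586
```

>>> {"op": "drive_tool", "data": {
  "motion": [
    {"slide":[0,0,0.001],"dr":[0,0,0]},
    {"slide":[0,0,0.001],"dr":[0,0,0]},
    {"slide":[0,0,0],"dr":[0,0,0]}
  ]
}}

```text
time_s: 10.6
tool_pos: [0.5846, 0.1293, 0.0028]
tcp_rot: [[0.998, 0.063, -0.0], [0.063, -0.998, -0.0], [-0.0, 0.0, -1.0]]
contact_force: [-0.0, 0.2, -2.1]
grip_width: 0.0585
```

>>> {"op": "drive_tool", "data": {
  "motion": [
    {"slide":[0,0,0.0007],"dr":[0,0,0]},
    {"slide":[0,0,0],"dr":[0,0,0]}
  ]
}}

```text
time_s: 10.85
tool_pos: [0.5847, 0.1293, 0.0025]
tcp_rot: [[0.998, 0.063, 0.0], [0.063, -0.998, -0.0], [0.0, 0.0, -1.0]]
contact_force: [-1.1, -0.3, 3.8]
grip_width: 0.0584
```

>>> {"op": "drive_tool", "data": {
  "motion": [
    {"slide":[0,0,0],"dr":[0,0,0]},
    {"slide":[0,0,0],"dr":[0,0,0]},
    {"slide":[0,0,0],"dr":[0,0,0]}
  ],
  "claw": -0.65
}}

```text
time_s: 11.22
tool_pos: [0.5847, 0.1293, 0.0021]
tcp_rot: [[0.998, 0.063, 0.0], [0.063, -0.998, -0.0], [0.0, 0.0, -1.0]]
contact_force: [0.2, -0.3, -0.2]
grip_width: 0.0705
```

>>> {"op": "drive_tool", "data": {
  "motion": [
    {"slide":[0,0,-0.01],"dr":[0,0,0]},
    {"slide":[0,0,-0.03],"dr":[0,0,0]},
    {"slide":[0,0,-0.05],"dr":[0,0,0]},
    {"slide":[0,0,-0.05],"dr":[0,0,0]},
    {"slide":[0,0,-0.03],"dr":[0,0,0]},
    {"slide":[0,0,-0.01],"dr":[0,0,0]},
    {"slide":[0,0,0],"dr":[0,0,0]}
  ]
}}

```text
time_s: 12.1
tool_pos: [0.5846, 0.1292, 0.1823]
tcp_rot: [[0.998, 0.063, 0.0], [0.063, -0.998, -0.0], [0.0, 0.0, -1.0]]
contact_force: [0.6, -0.5, -0.9]
grip_width: 0.0705
```

```bash
python3 - <<'E'
from prof import *
c=grab("wrist"); P=pts(c); save(c,"w6"); np.savez("w6.npz",**c); print(bot.state()["time_s"])
for n in ("scene",): save(grab(n),n+"1")
l=mk(c,(.5846,.131),3.3); y=np.arange(-.085,.085,.0005); x=np.arange(-.055,.055,.0005)
print("y",edges(y,l(np.arange(-.022,.023,.011)[:,None],y[None],.009).mean(0),8))
for yy in (-.071,-.051,.051,.071): print("x",yy,edges(x,l(x[None],np.array([yy-.001,yy,yy+.001])[:,None],.009).mean(0),8))
# tile top
hsv=cv2.cvtColor(c["color"],cv2.COLOR_RGB2HSV); m=(hsv[...,1]<60)&(hsv[...,2]>100)&(np.linalg.norm(P[...,:2]-[.584,.130],axis=-1)<.07)&(abs(P[...,2]-.014)<.01)
v,u=np.nonzero(m); b=(u.min()-3,v.min()-3,u.max()+4,v.max()+4); print(b,rect(c,b,.014,60,100))
q=P[m]; A=np.c_[q[:,0]-.584,q[:,1]-.13,np.ones(len(q))]; print("plane",np.linalg.lstsq(A,q[:,2],rcond=None)[0].round(4))
go([.43,-.2,.3],15.4)
E
```

```text
12.15
y [(-76.2, -8), (-67.2, 18), (-56.7, -11), (-54.7, -12), (-48.7, 56), (42.8, -36), (44.3, -31), (53.3, 22), (63.8, -11), (66.8, -12), (72.8, 19)]
x -0.071 [(-43.2, -15), (-42.2, -15), (41.8, 14)]
x -0.051 [(-42.7, -21), (41.8, 22)]
x 0.051 [(-42.7, -24), (41.8, 17)]
x 0.071 [(-42.7, -19), (40.8, 17)]
(np.int64(278), np.int64(155), np.int64(358), np.int64(266)) ((584.2, 129.5), 'short axis angle', 3.34, (60.3, 90.4))
plane [-0.0034  0.001   0.0135]
slide mm [-174.5  318.6 -118.5] rows 7 per row [-0.0249  0.0455 -0.0169]
yaw 3.63 tool z [-0.0024 -0.0011 -1.    ] j [ -1.  43. -29.  97.  27.  47. -38.]
turn rv [  0.04   0.14 -11.77] rows 2.0
```

View pics/w6.png

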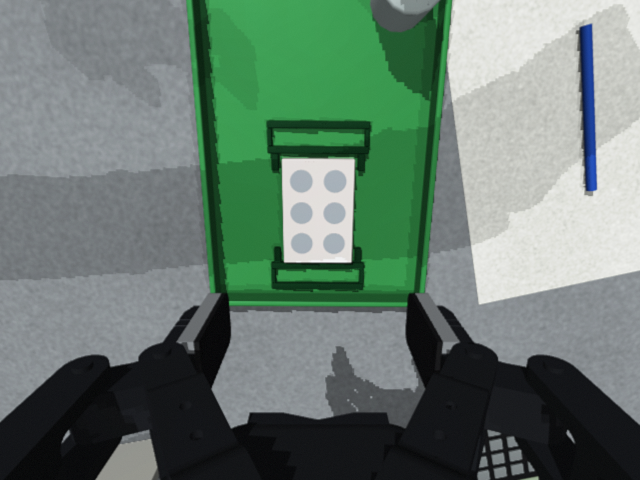

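Tile seated flat between the ribs (rows 157–263). Going to the rack.

>>> {"op": "drive_tool", "data": {
  "motion": [
    {"slide":[-0.0252,0.0453,0],"dr":[0,0,0]},
    {"slide":[-0.0252,0.0453,0],"dr":[0,0,0]},
    {"slide":[-0.0252,0.0453,0],"dr":[0,0,0]},
    {"slide":[-0.0252,0.0453,0],"dr":[0,0,0]},
    {"slide":[-0.0252,0.0453,0],"dr":[0,0,0]},
    {"slide":[-0.0252,0.0453,0],"dr":[0,0,0]},
    {"slide":[-0.0252,0.0453,0],"dr":[0,0,0]},
    {"slide":[0,0,0],"dr":[0,0,-5.9]},
    {"slide":[0,0,0],"dr":[0,0,-5.9]},
    {"slide":[0,0,0],"dr":[0,0,0]},
    {"slide":[0,0,0],"dr":[0,0,0]},
    {"slide":[0,0,0],"dr":[0,0,0]}
  ]
}}

```text
time_s: 13.7
tool_pos: [0.4285, -0.198, 0.1819]
tcp_rot: [[0.964, 0.265, -0.001], [0.265, -0.964, 0.0], [-0.0, -0.0, -1.0]]
contact_force: [0.3, 0.2, 0.6]
grip_width: 0.0703
```

```bash
python3 - <<'E'
from meas import *
c=grab("wrist"); P=pts(c); save(c,"w7"); np.savez("w7.npz",**c)
m=(abs(P[...,2]-.07)<.004)&(np.linalg.norm(P[...,:2]-[.4284,-.1986],axis=-1)<.085)
v,u=np.nonzero(m); print(m.sum(),u.min(),u.max(),v.min(),v.max()); q=(P[m][:,:2]*1000).astype(np.float32); print(cv2.minAreaRect(q))
go([.4284,-.1986,.044],15.4)
E
```

```text
11277 265 370 136 313
((428.0216064453125, -198.6092529296875), (69.61308288574219, 129.80982971191406), 15.539731979370117)
slide mm [ -0.3   0.5 138. ] rows 3 per row [-0.0001  0.0002  0.046 ]
yaw 15.41 tool z [-3.e-04 -0.e+00 -1.e+00] j [ 41.  36. -35. 118.  34.  36.  -2.]
turn rv [-0.    0.02  0.01] rows 1.0
```

View pics/w7.png

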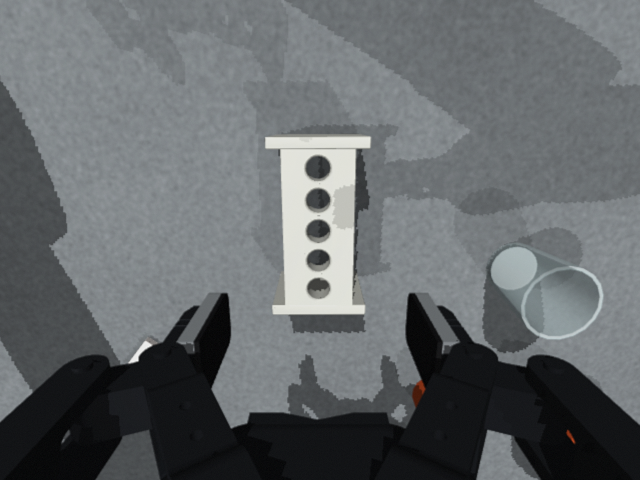

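Rack centred at (318,228), aligned with the jaws, with the beaker well clear at (550,300). Descend and grip.

>>> {"op": "drive_tool", "data": {
  "motion": [
    {"slide":[0,0.0003,0.045],"dr":[0,0,0]},
    {"slide":[0,0,0.04],"dr":[0,0,0]},
    {"slide":[0,0,0.03],"dr":[0,0,0]},
    {"slide":[0,0,0.015],"dr":[0,0,0]},
    {"slide":[0,0,0.008],"dr":[0,0,0]},
    {"slide":[0,0,0],"dr":[0,0,0]},
    {"slide":[0,0,0],"dr":[0,0,0]}
  ]
}}

```text
time_s: 14.62
tool_pos: [0.4291, -0.1987, 0.0448]
tcp_rot: [[0.964, 0.266, 0.001], [0.266, -0.964, -0.0], [0.001, 0.001, -1.0]]
contact_force: [0.4, 0.9, 0.2]
grip_width: 0.0707
```

>>> {"op": "drive_tool", "data": {
  "motion": [
    {"slide":[0,0,0],"dr":[0,0,0]},
    {"slide":[0,0,0],"dr":[0,0,0]},
    {"slide":[0,0,0],"dr":[0,0,0]},
    {"slide":[0,0,0],"dr":[0,0,0]}
  ],
  "claw": 1,
  "grip_force": 40
}}

```text
time_s: 15.12
tool_pos: [0.429, -0.1988, 0.0449]
tcp_rot: [[0.964, 0.266, 0.001], [0.266, -0.964, -0.001], [0.001, 0.001, -1.0]]
contact_force: [-0.4, -0.0, 6.1]
grip_width: 0.0493
```

>>> {"op": "drive_tool", "data": {
  "motion": [
    {"slide":[0,0,-0.005],"dr":[0,0,0]},
    {"slide":[0,0,-0.025],"dr":[0,0,0]},
    {"slide":[0,0,-0.05],"dr":[0,0,0]},
    {"slide":[0,0,-0.05],"dr":[0,0,0]},
    {"slide":[0,0,-0.03],"dr":[0,0,5.9]},
    {"slide":[0,0,0],"dr":[0,0,5.9]},
    {"slide":[0,0,0],"dr":[0,0,0]}
  ]
}}

```text
time_s: 16.0
tool_pos: [0.4282, -0.1987, 0.2046]
tcp_rot: [[0.998, 0.064, -0.0], [0.064, -0.998, -0.001], [-0.0, 0.001, -1.0]]
contact_force: [-0.1, 0.0, -1.8]
grip_width: 0.0488
```

```bash
python3 - <<'E'
from meas import *
go([.5842,.130,.18],3.4); print(bot.state()["grip_width"],bot.state()["contact_force"])
E
```

```text
slide mm [ 176.6 -318.1   24.4] rows 7 per row [ 0.0252 -0.0454  0.0035]
yaw 3.66 tool z [-1.e-04 -7.e-04 -1.e+00] j [ 41.  34. -34. 116.  30.  39.  -9.]
turn rv [0.04 0.01 0.26] rows 1.0
0.048763288462465436 [-0.07120347  0.04585757 -1.81864685]
```

>>> {"op": "drive_tool", "data": {
  "motion": [
    {"slide":[0.0252,-0.0454,0],"dr":[0,0,0.2]},
    {"slide":[0.0252,-0.0454,0],"dr":[0,0,0]},
    {"slide":[0.0252,-0.0454,0],"dr":[0,0,0]},
    {"slide":[0.0252,-0.0454,0],"dr":[0,0,0]},
    {"slide":[0.0252,-0.0454,0],"dr":[0,0,0]},
    {"slide":[0.0252,-0.0454,0],"dr":[0,0,0]},
    {"slide":[0.0252,-0.0454,0],"dr":[0,0,0]},
    {"slide":[0,0,0.03],"dr":[0,0,0]},
    {"slide":[0,0,0.04],"dr":[0,0,0]},
    {"slide":[0,0,0.04],"dr":[0,0,0]},
    {"slide":[0,0,0.02],"dr":[0,0,0]},
    {"slide":[0,0,0],"dr":[0,0,0]},
    {"slide":[0,0,0],"dr":[0,0,0]}
  ]
}}

```text
time_s: 17.62
tool_pos: [0.586, 0.1296, 0.0747]
tcp_rot: [[0.998, 0.06, 0.001], [0.06, -0.998, 0.0], [0.001, -0.0, -1.0]]
contact_force: [0.7, -0.1, -0.8]
grip_width: 0.0493
```

```bash
cat > rackchk.py <<'E'
from prof import *
go([.5842,.130,.0488],3.3); print(bot.state()["contact_force"])
c=grab("wrist"); P=pts(c); save(c,"w8"); np.savez("w8.npz",**c); s=bot.state(); zt=s["tool_pos"][2]+.0255
m=(abs(P[...,2]-zt)<.006)&(np.linalg.norm(P[...,:2]-s["tool_pos"][:2],axis=-1)<.085); zt=np.median(P[...,2][m]); print("deck z",zt)
v,u=np.nonzero(m); print(u.min(),u.max(),v.min(),v.max()); print(rect(c,(u.min()-3,v.min()-3,u.max()+4,v.max()+4),zt,60,110))
q=P[m]; A=np.c_[q[:,:2]-s["tool_pos"][:2],np.ones(len(q))]; print("slope",np.linalg.lstsq(A,q[:,2],rcond=None)[0].round(4))
l=mk(c,(.5846,.131),3.3); y=np.arange(.03,.085,.0005); x=np.arange(-.055,.055,.0005)
print("y",edges(y,l(np.arange(-.025,.026,.005)[:,None],y[None],.009).mean(0),5))
for yy in (.051,.071): print("x",yy,edges(x,l(x[None],np.array([yy-.001,yy,yy+.001])[:,None],.009).mean(0),5))
E
python3 rackchk.py
```

```text
slide mm [-1.7 -0.5 25.9] rows 1 per row [-0.0017 -0.0005  0.0259]
yaw 3.47 tool z [ 5.e-04  5.e-04 -1.e+00] j [ -3.  52. -25. 100.  34.  36. -45.]
turn rv [-0.03 -0.03  0.17] rows 1.0
[ 0.68553995 -0.12271532 -0.7819799 ]
deck z 0.09932341684065293
202 432 146 416
((584.1, 145.1), 'short axis angle', 3.24, (69.6, 101.3))
slope [-0.0007  0.0001  0.0993]
y [(34.8, 5), (37.3, 7), (44.3, -41), (45.3, 41), (58.3, -38), (62.8, -38), (66.8, -16), (72.8, 29)]
x 0.051 []
x 0.071 [(-42.2, -34), (41.3, 29)]
```

View pics/w8.png

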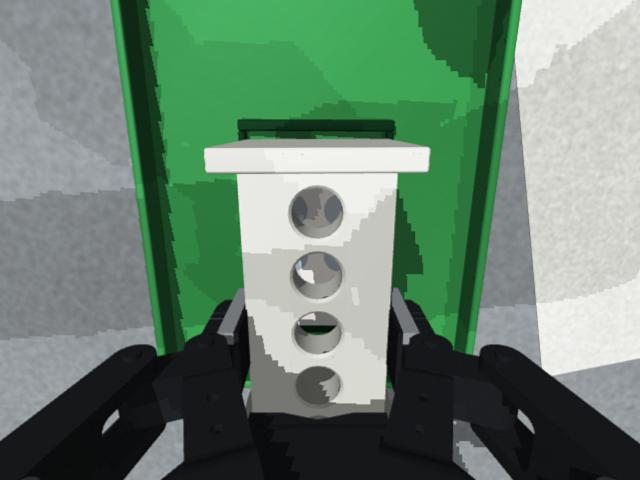

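>>> {"op": "drive_tool", "data": {
  "motion": [
    {"slide":[-0.0008,0.0002,0.006],"dr":[0,0,0.1]},
    {"slide":[0,0,0.006],"dr":[0,0,0]},
    {"slide":[0,0,0.004],"dr":[0,0,0]},
    {"slide":[0,0,0.002],"dr":[0,0,0]},
    {"slide":[0,0,0],"dr":[0,0,0]},
    {"slide":[0,0,0],"dr":[0,0,0]}
  ]
}}

```text
time_s: 18.42
tool_pos: [0.585, 0.1291, 0.0563]
tcp_rot: [[0.998, 0.058, 0.0], [0.058, -0.998, 0.0], [0.0, -0.0, -1.0]]
contact_force: [0.0, 0.7, -1.8]
grip_width: 0.0493
```

```bash
python3 rackchk.py
```

```text
slide mm [-0.8 -1.   7.5] rows 1 per row [-0.0008 -0.001   0.0075]
yaw 3.32 tool z [ 3.e-04  0.e+00 -1.e+00] j [ -3.  53. -24. 101.  36.  34. -46.]
turn rv [-0.   -0.02  0.02] rows 1.0
[ 0.02607243  0.65403793 -1.75435008]
deck z 0.08090786467225515
203 432 146 416
((583.9, 144.6), 'short axis angle', 3.49, (70.4, 101.3))
slope [-0.0006  0.0003  0.0809]
y [(39.3, 7), (46.3, -32), (47.3, 34), (58.8, -43), (63.3, -44), (66.8, -17), (67.8, 8), (72.8, 34)]
x 0.051 [(-23.2, 5)]
x 0.071 [(-42.2, -44), (41.3, 38)]
```

>>> {"op": "drive_tool", "data": {
  "motion": [
    {"slide":[-0.0002,-0.0002,0.003],"dr":[0,0,0]},
    {"slide":[0,0,0.002],"dr":[0,0,0]},
    {"slide":[0,0,0.001],"dr":[0,0,0]},
    {"slide":[0,0,0.0005],"dr":[0,0,0]},
    {"slide":[0,0,0],"dr":[0,0,0]}
  ]
}}

```text
time_s: 19.1
tool_pos: [0.5847, 0.1292, 0.0497]
tcp_rot: [[0.998, 0.058, 0.0], [0.058, -0.998, -0.0], [0.0, 0.0, -1.0]]
contact_force: [-0.5, -0.2, -1.5]
grip_width: 0.0491
```

>>> {"op": "drive_tool", "data": {
  "motion": [
    {"slide":[0,0,0.0008],"dr":[0,0,0]},
    {"slide":[0,0,0],"dr":[0,0,0]},
    {"slide":[0,0,0],"dr":[0,0,0]}
  ]
}}

```text
time_s: 19.48
tool_pos: [0.5848, 0.1293, 0.0491]
tcp_rot: [[0.998, 0.058, 0.0], [0.058, -0.998, -0.0], [0.0, 0.0, -1.0]]
contact_force: [-0.1, -0.1, 0.7]
grip_width: 0.0492
```

>>> {"op": "drive_tool", "data": {
  "motion": [
    {"slide":[0,0,0],"dr":[0,0,0]},
    {"slide":[0,0,0],"dr":[0,0,0]},
    {"slide":[0,0,0],"dr":[0,0,0]}
  ],
  "claw": -0.65
}}

```text
time_s: 19.85
tool_pos: [0.5847, 0.1292, 0.0489]
tcp_rot: [[0.998, 0.058, 0.0], [0.058, -0.998, 0.0], [0.0, -0.0, -1.0]]
contact_force: [0.3, -0.4, -0.4]
grip_width: 0.0705
```

>>> {"op": "drive_tool", "data": {
  "motion": [
    {"slide":[0,0,-0.01],"dr":[0,0,0]},
    {"slide":[0,0,-0.03],"dr":[0,0,0]},
    {"slide":[0,0,-0.05],"dr":[0,0,0]},
    {"slide":[0,0,-0.05],"dr":[0,0,0]},
    {"slide":[0,0,-0.04],"dr":[0,0,0]},
    {"slide":[0,0,-0.02],"dr":[0,0,0]},
    {"slide":[0,0,0],"dr":[0,0,0]}
  ]
}}

```text
time_s: 20.72
tool_pos: [0.5855, 0.1298, 0.2511]
tcp_rot: [[0.998, 0.058, 0.004], [0.058, -0.998, 0.001], [0.004, -0.001, -1.0]]
contact_force: [-0.9, -0.1, -0.1]
grip_width: 0.0702
```

```bash
python3 - <<'E'
from prof import *
c=grab("wrist"); P=pts(c); save(c,"w9"); np.savez("w9.npz",**c)
m=(abs(P[...,2]-.074)<.006)&(np.linalg.norm(P[...,:2]-[.584,.130],axis=-1)<.085); q=P[m]; z=np.median(q[:,2])
A=np.c_[q[:,0]-.584,q[:,1]-.13,np.ones(len(q))]; print("rack plane",np.linalg.lstsq(A,q[:,2],rcond=None)[0].round(4))
v,u=np.nonzero(m); print(rect(c,(u.min()-3,v.min()-3,u.max()+4,v.max()+4),.074,60,110))
go([.5928,-.3525,.20],3.3)
E
```

```text
rack plane [-0.0005  0.0012  0.0735]
((583.8, 129.9), 'short axis angle', 3.71, (69.8, 131.0))
slide mm [-19.8 481.3  49.4] rows 9 per row [-0.0022  0.0535  0.0055]
yaw 3.32 tool z [ 0.0011  0.     -1.    ] j [  2.  39. -33.  93.  25.  56. -36.]
turn rv [ 0.   -0.07  0.02] rows 1.0
```

View pics/w9.png

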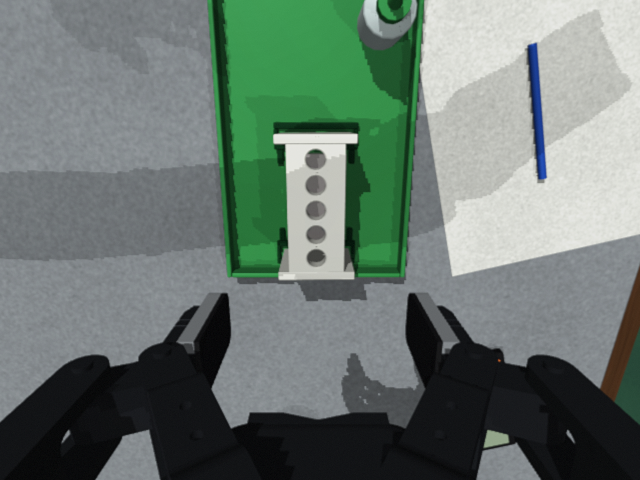

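Rack stands level over the tile, deck at 73.5 mm (74 expected), so the feet are down. Now to the orange bottle.

>>> {"op": "drive_tool", "data": {
  "motion": [
    {"slide":[-0.0022,0.0535,0.0055],"dr":[0,0,0]},
    {"slide":[-0.0022,0.0535,0.0055],"dr":[0,0,0]},
    {"slide":[-0.0022,0.0535,0.0055],"dr":[0,0,0]},
    {"slide":[-0.0022,0.0535,0.0055],"dr":[0,0,0]},
    {"slide":[-0.0022,0.0535,0.0055],"dr":[0,0,0]},
    {"slide":[-0.0022,0.0535,0.0055],"dr":[0,0,0]},
    {"slide":[-0.0022,0.0535,0.0055],"dr":[0,0,0]},
    {"slide":[-0.0022,0.0535,0.0055],"dr":[0,0,0]},
    {"slide":[-0.0022,0.0535,0.0055],"dr":[0,0,0]},
    {"slide":[0,0,0],"dr":[0,0,0]},
    {"slide":[0,0,0],"dr":[0,0,0]}
  ]
}}

```text
time_s: 22.15
tool_pos: [0.5921, -0.3516, 0.1978]
tcp_rot: [[0.998, 0.058, -0.002], [0.058, -0.998, 0.002], [-0.002, -0.002, -1.0]]
contact_force: [-0.3, 0.8, -0.1]
grip_width: 0.0705
```

```bash
python3 - <<'E'
from meas import *
from scipy.optimize import least_squares
c=grab("wrist"); P=pts(c); save(c,"w10")
hsv=cv2.cvtColor(c["color"],cv2.COLOR_RGB2HSV); m=((hsv[...,0]<14)|(hsv[...,0]>172))&(hsv[...,1]>150)&(hsv[...,2]>60)
q=P[m]
for name,(x,y),r,lo,hi in (("small",(.5928,-.3525),.022,.01,.046),("smallcap",(.5928,-.3525),.013,.058,.068),("A",(.60,-.455),.03,.01,.055),("B",(.71,-.335),.03,.01,.055)):
    b=q[(np.hypot(q[:,0]-x,q[:,1]-y)<r+.02)&(q[:,2]>lo)&(q[:,2]<hi)]
    if len(b)<20: print(name,len(b)); continue
    f=least_squares(lambda p:np.hypot(b[:,0]-p[0],b[:,1]-p[1])-r,[x,y],loss="soft_l1",f_scale=.002); print(name,len(b),f.x.round(4),f.cost)
s=q[np.hypot(q[:,0]-.5928,q[:,1]+.3525)<.03]; print("top",np.sort(s[:,2])[-8:].round(4))
go([.5928,-.3525,.023],3.3)
E
```

```text
small 284 [ 0.5927 -0.3528] 4.626900655181919e-06
smallcap 200 [ 0.5931 -0.3532] 0.00039323704729547787
A 1327 [ 0.5988 -0.4561] 0.00010214747998007475
B 1115 [ 0.7042 -0.3363] 5.392006163016427e-05
top [0.088  0.088  0.0884 0.0886 0.0886 0.0887 0.0888 0.0888]
slide mm [  0.2   2.3 175.4] rows 4 per row [0.0001 0.0006 0.0439]
yaw 3.44 tool z [-0.0013  0.0022 -1.    ] j [ 43.  50. -34.  78.  29.  61.   8.]
turn rv [-0.13  0.07  0.14] rows 1.0
```

View pics/w10.png

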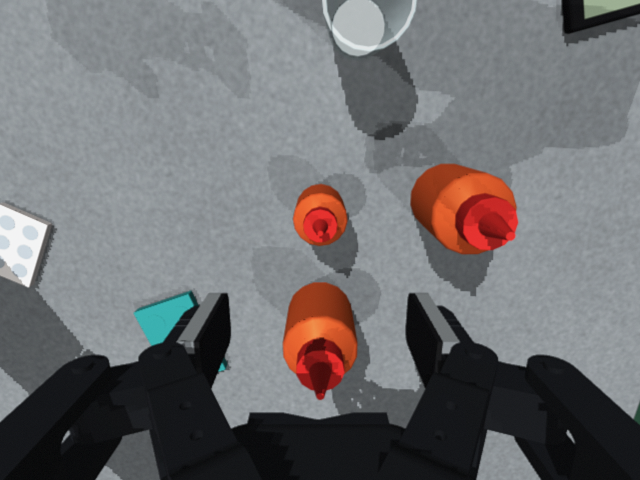

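Small bottle (88 mm top) at (320,215), neighbours well apart. Descend and grip the body.

>>> {"op": "drive_tool", "data": {
  "motion": [
    {"slide":[0.0003,0.0015,0.045],"dr":[0,0,0]},
    {"slide":[0,0,0.045],"dr":[0,0,0]},
    {"slide":[0,0,0.045],"dr":[0,0,0]},
    {"slide":[0,0,0.025],"dr":[0,0,0]},
    {"slide":[0,0,0.012],"dr":[0,0,0]},
    {"slide":[0,0,0.003],"dr":[0,0,0]},
    {"slide":[0,0,0],"dr":[0,0,0]},
    {"slide":[0,0,0],"dr":[0,0,0]}
  ]
}}

```text
time_s: 23.2
tool_pos: [0.594, -0.3544, 0.0257]
tcp_rot: [[0.998, 0.058, 0.002], [0.058, -0.998, -0.001], [0.002, 0.001, -1.0]]
contact_force: [-0.0, -0.7, -0.7]
grip_width: 0.0705
```

>>> {"op": "drive_tool", "data": {
  "motion": [
    {"slide":[0,0,0],"dr":[0,0,0]},
    {"slide":[0,0,0],"dr":[0,0,0]},
    {"slide":[0,0,0],"dr":[0,0,0]},
    {"slide":[0,0,0],"dr":[0,0,0]}
  ],
  "claw": 1,
  "grip_force": 30
}}

```text
time_s: 23.7
tool_pos: [0.5936, -0.3544, 0.0253]
tcp_rot: [[0.998, 0.058, 0.001], [0.058, -0.998, -0.001], [0.001, 0.001, -1.0]]
contact_force: [-1.6, 1.0, 6.0]
grip_width: 0.0429
```

>>> {"op": "drive_tool", "data": {
  "motion": [
    {"slide":[0,0,-0.005],"dr":[0,0,0]},
    {"slide":[0,0,-0.025],"dr":[0,0,0]},
    {"slide":[0,0,-0.05],"dr":[0,0,0]},
    {"slide":[0,0,-0.05],"dr":[0,0,0]},
    {"slide":[0,0,-0.04],"dr":[0,0,0]},
    {"slide":[0,0,0],"dr":[0,0,0]}
  ]
}}

```text
time_s: 24.45
tool_pos: [0.5959, -0.3546, 0.2003]
tcp_rot: [[0.998, 0.058, 0.009], [0.058, -0.998, -0.003], [0.009, 0.004, -1.0]]
contact_force: [0.8, 0.8, -1.9]
grip_width: 0.0431
```

```bash
python3 -c "
from h import *
go([.5363,.264,.19],3.3); print(bot.state()['grip_width'],bot.state()['contact_force'])"
```

```text
slide mm [ -24.  -621.1    7.6] rows 12 per row [-0.002  -0.0518  0.0006]
yaw 3.3 tool z [ 0.0088 -0.0034 -1.    ] j [ 43.  50. -34.  78.  29.  60.   8.]
turn rv [ 0.23 -0.49  0.  ] rows 1.0
0.04314835612734892 [ 0.84026712  0.76600294 -1.85693922]
```

>>> {"op": "drive_tool", "data": {
  "motion": [
    {"slide":[-0.002,-0.0518,0],"dr":[0,0,0]},
    {"slide":[-0.002,-0.0518,0],"dr":[0,0,0]},
    {"slide":[-0.002,-0.0518,0],"dr":[0,0,0]},
    {"slide":[-0.002,-0.0518,0],"dr":[0,0,0]},
    {"slide":[-0.002,-0.0518,0],"dr":[0,0,0]},
    {"slide":[-0.002,-0.0518,0],"dr":[0,0,0]},
    {"slide":[-0.002,-0.0518,0],"dr":[0,0,0]},
    {"slide":[-0.002,-0.0518,0],"dr":[0,0,0]},
    {"slide":[-0.002,-0.0518,0],"dr":[0,0,0]},
    {"slide":[-0.002,-0.0518,0],"dr":[0,0,0]},
    {"slide":[-0.002,-0.0518,0],"dr":[0,0,0]},
    {"slide":[-0.002,-0.0518,0],"dr":[0,0,0]},
    {"slide":[0,0,0],"dr":[0,0,0]},
    {"slide":[0,0,0],"dr":[0,0,0]},
    {"slide":[0,0,0],"dr":[0,0,0]}
  ]
}}

```text
time_s: 26.32
tool_pos: [0.5336, 0.2628, 0.194]
tcp_rot: [[0.998, 0.055, -0.0], [0.055, -0.998, -0.002], [-0.001, 0.002, -1.0]]
contact_force: [0.0, -0.9, -0.5]
grip_width: 0.0429
```

```bash
python3 -c "
from h import *
go([.5363,.264,.029],3.3); print(bot.state()['grip_width'],bot.state()['contact_force'])
c=grab('wrist'); save(c,'w11')
c=grab('side'); save(c,'side1')
"
```

```text
slide mm [  2.8  -1.4 165. ] rows 4 per row [ 0.0007 -0.0004  0.0413]
yaw 3.17 tool z [-4.e-04 -2.e-03 -1.e+00] j [-14.  42. -30.  97.  26.  48. -52.]
turn rv [ 0.12  0.03 -0.13] rows 1.0
0.04291904518627582 [ 0.0275313  -0.85629534 -0.53074865]
```

View pics/w11.png

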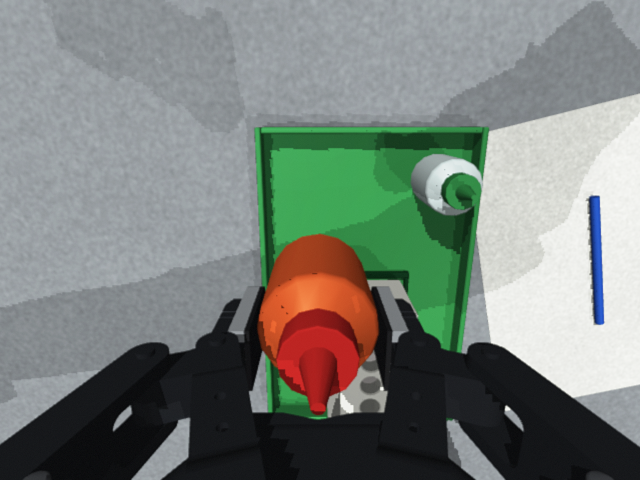

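Bottle held upright over the open bay, left of the green-capped bottle at (445,185). Descending.

>>> {"op": "drive_tool", "data": {
  "motion": [
    {"slide":[0.0028,-0.001,0.03],"dr":[0,0,0]},
    {"slide":[0,0,0.04],"dr":[0,0,0]},
    {"slide":[0,0,0.04],"dr":[0,0,0]},
    {"slide":[0,0,0.025],"dr":[0,0,0]},
    {"slide":[0,0,0.015],"dr":[0,0,0]},
    {"slide":[0,0,0.007],"dr":[0,0,0]},
    {"slide":[0,0,0],"dr":[0,0,0]},
    {"slide":[0,0,0],"dr":[0,0,0]},
    {"slide":[0,0,0],"dr":[0,0,0]}
  ]
}}

```text
time_s: 27.55
tool_pos: [0.5364, 0.2665, 0.0382]
tcp_rot: [[0.998, 0.058, 0.001], [0.058, -0.998, 0.001], [0.001, -0.001, -1.0]]
contact_force: [-0.1, -0.3, -1.6]
grip_width: 0.0428
```

>>> {"op": "drive_tool", "data": {
  "motion": [
    {"slide":[0,0.0015,0.004],"dr":[0,0,0]},
    {"slide":[0,0,0.003],"dr":[0,0,0]},
    {"slide":[0,0,0.001],"dr":[0,0,0]},
    {"slide":[0,0,0],"dr":[0,0,0]},
    {"slide":[0,0,0],"dr":[0,0,0]}
  ]
}}

```text
time_s: 28.18
tool_pos: [0.536, 0.2649, 0.0293]
tcp_rot: [[0.998, 0.058, 0.0], [0.058, -0.998, 0.0], [0.0, -0.0, -1.0]]
contact_force: [-1.5, 0.3, -0.2]
grip_width: 0.0428
```

>>> {"op": "drive_tool", "data": {
  "motion": [
    {"slide":[0,0,0.0005],"dr":[0,0,0]},
    {"slide":[0,0,0],"dr":[0,0,0]}
  ]
}}

```text
time_s: 28.42
tool_pos: [0.5361, 0.2649, 0.0292]
tcp_rot: [[0.998, 0.058, 0.0], [0.058, -0.998, 0.0], [0.0, -0.0, -1.0]]
contact_force: [-1.5, -0.4, 3.9]
grip_width: 0.0428
```

Contact. Release gently, rise, and look.

>>> {"op": "drive_tool", "data": {
  "motion": [
    {"slide":[0,0,0],"dr":[0,0,0]},
    {"slide":[0,0,0],"dr":[0,0,0]},
    {"slide":[0,0,0],"dr":[0,0,0]},
    {"slide":[0,0,0],"dr":[0,0,0]}
  ],
  "claw": -0.65
}}

```text
time_s: 28.92
tool_pos: [0.536, 0.2647, 0.0288]
tcp_rot: [[0.998, 0.058, -0.0], [0.058, -0.998, -0.0], [-0.0, 0.0, -1.0]]
contact_force: [0.4, 0.7, -0.6]
grip_width: 0.0702
```

>>> {"op": "drive_tool", "data": {
  "motion": [
    {"slide":[0,0,-0.01],"dr":[0,0,0]},
    {"slide":[0,0,-0.03],"dr":[0,0,0]},
    {"slide":[0,0,-0.05],"dr":[0,0,0]},
    {"slide":[0,0,-0.05],"dr":[0,0,0]},
    {"slide":[0,0.03,-0.05],"dr":[0,0,0]},
    {"slide":[0,0.05,-0.05],"dr":[0,0,0]},
    {"slide":[0,0.05,-0.03],"dr":[0,0,0]},
    {"slide":[0,0.03,0],"dr":[0,0,0]},
    {"slide":[0,0,0],"dr":[0,0,0]},
    {"slide":[0,0,0],"dr":[0,0,0]}
  ]
}}

```text
time_s: 30.18
tool_pos: [0.5445, 0.112, 0.2933]
tcp_rot: [[0.998, 0.059, -0.0], [0.059, -0.998, 0.001], [0.0, -0.001, -1.0]]
contact_force: [-0.3, 0.3, 0.4]
grip_width: 0.0703
```

```bash
python3 - <<'E'
from prof import *
from scipy.optimize import least_squares
c=grab("wrist"); P=pts(c); save(c,"w12"); print(bot.state()["time_s"])
hsv=cv2.cvtColor(c["color"],cv2.COLOR_RGB2HSV); m=((hsv[...,0]<14)|(hsv[...,0]>172))&(hsv[...,1]>150)&(hsv[...,2]>60)
q=P[m]; q=q[np.hypot(q[:,0]-.536,q[:,1]-.265)<.05]
for r,lo,hi in ((.022,.01,.048),(.013,.062,.071)):
    b=q[(q[:,2]>lo)&(q[:,2]<hi)]; f=least_squares(lambda p:np.hypot(b[:,0]-p[0],b[:,1]-p[1])-r,[.536,.265],loss="soft_l1",f_scale=.002); print(len(b),f.x.round(4),f.cost)
print("top",np.sort(q[:,2])[-5:].round(4))
m=(abs(P[...,2]-.074)<.005)&(np.linalg.norm(P[...,:2]-[.584,.130],axis=-1)<.075); q=P[m]
A=np.c_[q[:,0]-.584,q[:,1]-.13,np.ones(len(q))]; print("rack plane",len(q),np.linalg.lstsq(A,q[:,2],rcond=None)[0].round(4))
s=grab("scene"); d=grab("side"); cv2.imwrite("pics/fin.png",np.hstack([s["color"][150:390,330:560],d["color"][250:440,150:350].repeat(1,0)[:190].copy() if 0 else cv2.resize(d["color"][250:440,150:350],(253,240))])[...,::-1].repeat(1,0))
i=cv2.imread("pics/fin.png"); cv2.imwrite("pics/fin.png",cv2.resize(i,None,fx=1.6,fy=1.6))
E
```

```text
30.225
223 [0.5352 0.2669] 3.7138878141823202e-06
64 [0.5354 0.2669] 2.42934836898978e-05
top [0.0919 0.092  0.092  0.0923 0.0923]
rack plane 6152 [0.0004 0.0009 0.0735]
```

```bash
python3 -c "
from h import *
print(bot.hand_in())"
```

```text
the job is handed in; nothing more can be done
None
```

The tray is kitted and handed in at about 30 s of robot time. I laid the tile first, set the rack over it second, and stood the orange bottle (the 88 mm one) last. Each was lowered until it touched and then released, and the contact forces I read along the way stayed at about 6 N or less.

Last checks, from the wrist camera's depth:
- **Tile:** Its top was level at 13.5 mm (14 expected). It lay within about 1 mm of the nest centre, square to the tray, measured before the rack covered it.
- **Rack:** The deck is level at 73.5 mm (74 expected), so both feet are down in their pockets; a foot resting on a rib would read about 5 mm higher.
- **Orange bottle:** It stands upright, tip at 92 mm (88 plus the 4 mm floor), about 2 mm from the bay point. The fits to its body and cap agree to 0.2 mm.

- **Not checked:** The final overview picture could not be viewed because the 12-picture limit was reached, so those final results rest on measurements only. I kept clear of the green-capped bottle, beaker and calculator, but did not re-measure them at the end.
- **Disagreements:** Measurements of the nest centre differed by 1–2 mm between views, within the 3 mm play. The arm settled 1–3 mm off its commanded position in places, which I corrected before setting things down.

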